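Push the label-core carriage home in its guide lane

ROBOT

A 7-joint arm with a two-finger parallel gripper is mounted at the origin on a cart in front of the work surface, level with it; the furniture and walls round the work are solid. World frame = base frame: x ahead of the robot, y to its left, z up, the work surface at z = 0. Lengths are in m, angles in rad, forces in N, time in s.
With the tool pointing down it reaches from about 0.35 to 0.9 m from the base axis. Payload 8.1 kg.
Tool frame: the origin (TCP) lies at the centre of the arm's flange, where the gripper is bolted on; the fingertips stand 178 mm ahead of it and the grasp point (between the pads) lies manip.pinch_z ahead of it (manip.pinch_z is the distance from the TCP to the grasp point, in m); y points along the fingers, z is the direction in which the jaws open and shut, and the axes are right-handed (so a half turn about y gives the same grasp; the last joint's range is limited). The gripper opens to 92 mm and grips with 3 to 60 N. Pads are 19 mm wide; open, the fingers measure 130 mm over their backs; the gripper's body (75 mm by 190 mm) begins 47 mm behind the grasp point.
Start: joints at [-1.413, 0.434, 0.025, 1.573, -0.012, 1.134, -0.075], TCP at [0.161, 0.604, 0.405] pointing down, gripper open.
Joint ranges: [-2.62, 2.62], [-0.44, 2.09], [-1.27, 1.32], [0.08, 2.57], [-1.32, 4.46], [0.12, 2], [-2.74, 2.74]. Speed limits (rad/s): [2.22, 2.22, 3.01, 3.01, 3.14, 3.14, 3.14].

INTERFACE

Orientations are given as a unit quaternion [x, y, z, w].
In Python, from station import manip gives the robot as it stands.
- The arm moves only by the tool move_arm, never from a script. Its argument "deltas" is text: rows parted by semicolons, each of 7 numbers parted by spaces: the shift along the tool's x, y, z in m, then the turn, a rotation vector about the tool's x, y, z in degrees, then the opening, from -1 (shut) to 1 (fully open), so that 0 is half open. In form: dx dy dz ax ay az grip; .... A call has 1 to 8 rows; each row shifts and turns the commanded pose from where the row before left it, along the tool's axes as they then stand; what a row does not reach is not made up. A row lasts 1/12 s, in which the tool goes at most 41.7 mm and 7.16 degrees, less where a joint would pass 70% of its speed; a pose out of reach is approached as far as the arm can. A call is refused whole if a number of a shift passes 0.0417 or a number of a turn 7.16, either way. A call with a gripper value outside its range is refused whole. The fingers move at their own pace and stop on an object; the grip force is fixed at half the most. Time passes only in rows, so rows that do not move let the fingers close. It gives the time, the measured TCP pose, the force and the opening at its end, in the units of the state.
- manip.observe(): the state, without advancing time (a new reading comes with each control period).
- manip.get_image(name): name is "scene" or "top" or "wrist"; returns (picture, depth): 400x640x3 uint8, red, green, blue; 400x640 float32, m along the optical axis (not along the pixel's ray), 0 where there is no reading.
- manip.camera_info(name): a dict with "fx", "fy", "cx", "cy" (pixels), "R" (3x3) and "t" (3): a world point X has camera coordinates R X + t. Camera axes: x right, y down, z forward; pixel columns grow to the right and rows downward; lengths in m; the calibration is good to about 2 mm. A picture is of the moment at which its call begins: read the wrist's pose just before it. camera_info takes no time and is no camera call; for the wrist camera it gives the pose at the moment of the call.
- manip.finish_job(): hands the job in, once; it reports no verdict.
Trained networks look in the newest picture that a camera, given by its name, has taken for a name from the list of things; names that differ only in an ending like _2 or _b are one class to them, and where a whole thing is asked for, a point or a joint stands for the part that bears it (a point fixed in the world has none). Each returns a list of dicts, best first, with "conf" (0 to 1); they miss things now and then, are a little off and sometimes report something else, mostly with a low value. They report only what shows in the picture. A call takes as long as a camera call. They do not tell look-alikes from the thing itself.
- manip.recognise(camera, label): "xy" ([column, row] in pixels, amid what is visible of it).
- manip.outline_of(camera, label): "pixels" (400x640 bool, what is visible of it) and "xy" ([column, row] in pixels, amid what is visible of it).
The state is a dict: "time": time; "qpos": joint angles; "joint_velocities": joint speeds; "effort": joint torques, N m; "eef_pos": TCP position; "orientation": TCP orientation; "contact_force": force on the tool from outside, world axes, zero at the start; "wrist_torque": the same for the moment, N m; "gripper_width": opening from 0.0 (shut) to 1.0 (fully open).
Only numpy, scipy, OpenCV 4.12 (cv2) and the standard library are available. Lean on these libraries where they do the work, as an engineer would, in place of code of your own. Each camera call takes 0.05 s, during which the arm holds its last target.

TASK

On the twin-lane feed slide, push the carriage that carries the white label core straight along its lane until it is fully home against the dark stop at the far end, with the core still standing on it. Push gently on the middle of its upright plate, since it jams when pushed off-centre, and leave the other carriage, the one with the yellow bottle cap, where it is.

Things in the scene. Friction and masses are not known exactly. Their poses are not given: they have to be found in the camera images.
- guide: Fixed twin-lane slide, 240 x 152 mm: grey base, three aluminium rails. Origin: centre of its underside, on the table. Its x axis runs along the lanes from the open near end (x = -0.120) to the dark stop across the far end (face at x = +0.110, top z = 0.050). Lane centre lines at y = +0.036 and -0.036, lanes 64 mm wide (59 between the rail lips); floor z = 0.006, rail tops z = 0.026.
- core_carriage: The blue carriage to push, with the white core on it, in either lane. 84 mm long, tray 50 mm wide, two black side shoes 34 mm long, 2 mm clear of the rails; lips over the shoes hold it down. Origin: centre of its underside, on the lane floor; x points along the lane to the stop. Front buffer at x = +0.039, so home is origin at guide x = +0.071. 0.3 to 0.5 kg.
- core_plate (a point): Where to push: centre of the rear face of that carriage's upright plate, on a 12 mm yellow stripe; at carriage x = -0.045, z = 0.040. The plate is 66 mm wide, 6 mm thick and 32 mm tall (4 to 36 mm above the rail tops). Sliding takes 2 to 4 N; pushed 15 to 20 mm or more off its middle it cocks some 6 degrees and binds on the rails.
- core: Empty label core, a white upright tube, 44 mm across and 48 mm tall, loose on core_carriage's tray. Origin: centre of its underside; its top is 54 mm above the carriage's origin.
- cap_carriage: The identical blue carriage in the other lane, with a yellow bottle cap (29 mm across, 17 mm tall) lying on it. Same size, origin and axes. To be left alone. (The labelling machine on the guide's right has knobs up to 0.2 m above the table: come to the slide from above.)
Mind the look-alikes: they are no part of the job. Of the things that look like the core, the larger one is meant.

How it is judged:
At the end, for the whole second after the job is handed in: The core's carriage rests in its lane within 14 mm of its home position against the far stop, the core stands upright (within 10 degrees) on its tray, and the cap's carriage is within 15 mm of where it started (x of core_carriage in the frame of guide above 0.057 m and z of core_carriage in the frame of guide below 0.012 m and linear speed of core_carriage below 0.01 m/s and horizontal distance between core and core_carriage below 0.015 m and angle between core's own z axis and vertical below 0.17 rad and z of core in the frame of core_carriage below 0.015 m and distance of cap_carriage from where it was at the start of the episode below 0.015 m); the robot touches nothing.
It fails at once if the cap's carriage is pushed or dragged away (15 mm or more) (distance of cap_carriage from where it was at the start of the episode above 0.015 m).
It fails at once if the core's carriage is rammed or forced with more than 80 N (contact force between core_carriage and the fingers above 80 N).
It also fails if it takes over 38 s, if anything falls off the work surface, if the arm or the gripper's body presses on something with over 40 N, if the wrist force passes 120 N, or if a joint passes its speed limit or range.

## Working session

There is one attempt and no reset: what is moved stays moved. The work goes in short steps, Python scripts to look and compute and a tool call to move; the robot and the scene stay as the last step left them, time stands still between calls to the robot, and variables do not carry over. Pictures are saved under pics/ and viewed, and the job is handed in when it is done.

Besides the shell and the picture viewer there is one more tool, called after "Emit:" as name(argument=value, ...), one argument or row to a line, values as JSON. move_arm: Moves the arm, as the interface text tells. Its arguments: {"type":"object","properties":{"deltas":{"type":"string"}},"required":["deltas"]}

```bash
ls; mkdir -p pics; python3 - <<'E'
from station import manip
import cv2,numpy as np
s=manip.observe(); print({k:np.round(v,3) for k,v in s.items()}, manip.pinch_z)
for n in ("scene","top"):
    p,d=manip.get_image(n); cv2.imwrite(f"pics/{n}0.png",p[:,:,::-1]); np.save(f"pics/{n}0.npy",d)
    c=manip.camera_info(n); print(n,{k:np.round(v,3).tolist() for k,v in c.items()})
print(manip.observe()['time'])
E
```

```text
pics
{'time': np.float64(0.0), 'qpos': array([-1.413,  0.435,  0.025,  1.574, -0.012,  1.134, -0.075]), 'joint_velocities': array([-0.002, -0.001, -0.   , -0.001, -0.   , -0.   ,  0.   ]), 'effort': array([ 0.0000e+00, -6.6784e+01,  9.8600e-01, -3.1446e+01, -6.0000e-02,
        4.3000e-02,  0.0000e+00]), 'eef_pos': array([0.161, 0.604, 0.404]), 'orientation': array([ 0.702, -0.092,  0.092, -0.701]), 'contact_force': array([ 0.565, -0.287,  0.504]), 'wrist_torque': array([-0.015,  0.019, -0.015]), 'gripper_width': np.float64(1.002)} 0.1592
scene {'fx': 388.942, 'fy': 388.942, 'cx': 318.133, 'cy': 200.587, 'R': [[-0.68, -0.733, 0.002], [-0.459, 0.424, -0.781], [0.572, -0.532, -0.624]], 't': [0.617, 0.085, 0.83]}
top {'fx': 367.507, 'fy': 367.507, 'cx': 320.39, 'cy': 200.674, 'R': [[0.01, -0.999, 0.039], [-0.996, -0.014, -0.083], [0.084, -0.038, -0.996]], 't': [0.399, 0.495, 0.902]}
0.1
```

View pics/scene0.png

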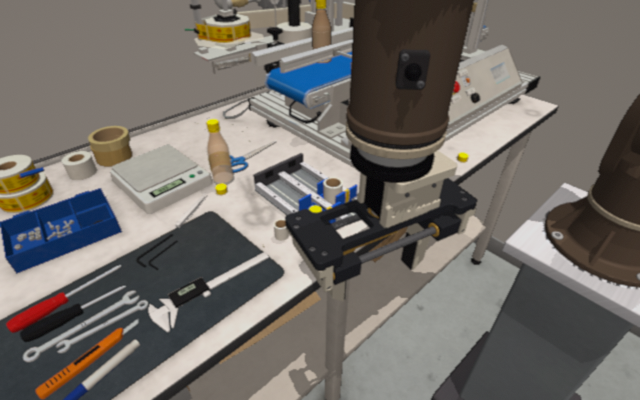

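View pics/top0.png

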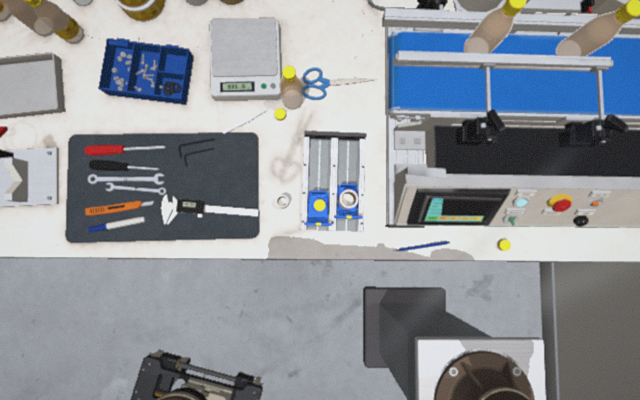

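The top view shows the guide at columns 303-365, rows 132-230, with its stop at the top. The core is in the right lane at about (348,198) and the cap in the left lane at about (319,205). Next I'll measure them.

```bash
cat > h.py <<'E'
import numpy as np,cv2
from station import manip
def deproj(n,uv,d):
    c=manip.camera_info(n); R=np.array(c['R']);t=np.array(c['t'])
    p=np.array([(uv[0]-c['cx'])/c['fx']*d,(uv[1]-c['cy'])/c['fy']*d,d]); return R.T@(p-t)
def atz(n,uv,z,c=None):
    c=c or manip.camera_info(n); R=np.array(c['R']);t=np.array(c['t'])
    r=R.T@np.array([(uv[0]-c['cx'])/c['fx'],(uv[1]-c['cy'])/c['fy'],1]);o=-R.T@t
    return o+r*(z-o[2])/r[2]
def cloud(n,d,c=None):
    c=c or manip.camera_info(n); R=np.array(c['R']);t=np.array(c['t'])
    v,u=np.mgrid[:400,:640]
    P=np.stack([(u-c['cx'])/c['fx']*d,(v-c['cy'])/c['fy']*d,d],-1)
    return (P-t)@R
E
python3 - <<'E'
from h import *
p=cv2.imread('pics/top0.png');d=np.load('pics/top0.npy')
cv2.imwrite('pics/topz.png',cv2.resize(p[120:240,270:400],None,fx=5,fy=5,interpolation=cv2.INTER_CUBIC)[:600])
for l in("guide","core_carriage","core","cap_carriage","core_plate"):
    for r in manip.outline_of("top",l)[:3]:
        m=r['pixels']; v,u=np.where(m); P=cloud("top",d)[m]
        print(l,round(r['conf'],2),np.round(r['xy'],1),len(u),(u.min(),u.max(),v.min(),v.max()),np.round(np.median(P,0),3))
        if l=="guide": print(cv2.minAreaRect(P[:,:2].astype(np.float32)[(P[:,2]<.07)&(P[:,2]>-.01)]))
E
```

```text
guide 0.9 [333.5 170.5] 4601 (np.int64(301), np.int64(366), np.int64(131), np.int64(230)) [0.571 0.375 0.008]
((0.539556086063385, 0.3713894188404083), (0.1587558537721634, 0.243965744972229), 88.68896484375)
core_carriage 0.92 [349.7 207. ] 419 (np.int64(335), np.int64(361), np.int64(183), np.int64(218)) [0.472 0.342 0.016]
core 0.72 [346.  198.7] 288 (np.int64(338), np.int64(357), np.int64(190), np.int64(207)) [0.495 0.339 0.03 ]
core 0.72 [280.4 203.1] 109 (np.int64(277), np.int64(287), np.int64(196), np.int64(207)) [0.487 0.501 0.002]
cap_carriage 0.7 [316.2 210.1] 646 (np.int64(305), np.int64(329), np.int64(189), np.int64(225)) [0.467 0.414 0.014]
core_plate 0.81 [348.8 209.1] 449 (np.int64(334), np.int64(361), np.int64(183), np.int64(218)) [0.471 0.341 0.016]
core_plate 0.19 [320.  208.3] 702 (np.int64(305), np.int64(330), np.int64(190), np.int64(225)) [0.467 0.412 0.014]
```

View pics/topz.png

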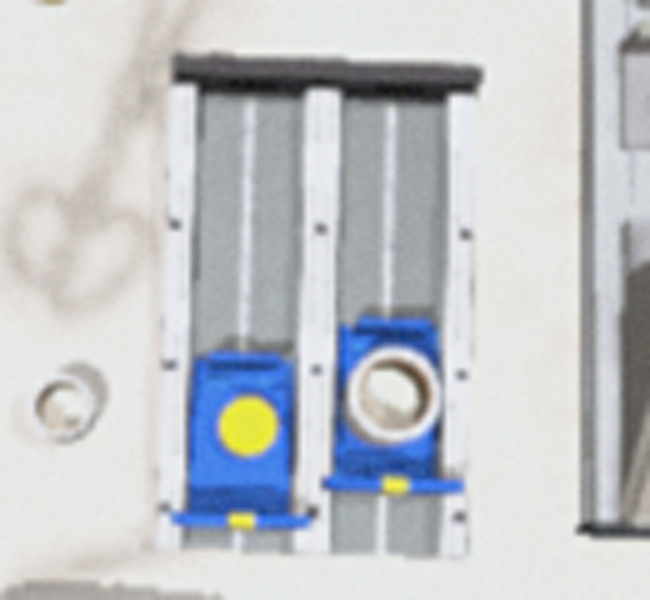

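```bash
python3 - <<'E'
from h import *
from scipy.spatial.transform import Rotation as Ro
c=manip.camera_info("top")
px=lambda a,b:(270+(a+.5)/5-.5,120+(b+.5)/5-.5)
A=atz("top",px(390,105),.006,c);B=atz("top",px(381,540),.006,c)
A2=atz("top",px(250,105),.006,c);B2=atz("top",px(239,540),.006,c)
for a,b in((A,B),(A2,B2)): print("lane",a.round(4),b.round(4),np.degrees(np.arctan2(*(a-b)[[1,0]])).round(2))
print("dots",[atz("top",px(*q),.026,c).round(4)[:2] for q in((465,233),(461,374),(459,517),(175,223),(170,364),(165,508))])
print("stripe top core",atz("top",px(396,485),.062,c).round(4),"plate ends",atz("top",px(323,483),.062,c).round(4),atz("top",px(462,485),.062,c).round(4))
print("stripe cap",atz("top",px(242,520),.062,c).round(4))
print("core",atz("top",px(391,395),.06,c).round(4),"stop topedge ends",atz("top",px(174,86),.05,c).round(4),atz("top",px(481,93),.05,c).round(4))
d=np.load('pics/top0.npy');P=cloud("top",d)
g=P[(P[...,0]>.35)&(P[...,0]<.75)]
for y in np.arange(.1,.5,.02):
    m=g[abs(g[:,1]-y)<.01]; print(round(y,2),[ (m[abs(m[:,0]-x)<.02][:,2].max().round(3) if (abs(m[:,0]-x)<.02).any() else None) for x in np.arange(.38,.72,.04)])
s=manip.observe();print(Ro.from_quat(s['orientation']).as_matrix().round(3))
E
```

```text
lane [0.6457 0.3371 0.006 ] [0.4242 0.3407 0.006 ] -0.93
lane [0.6442 0.4086 0.006 ] [0.4234 0.4118 0.006 ] -0.82
dots [array([0.5766, 0.3017]), array([0.5061, 0.3036]), array([0.4356, 0.3046]), array([0.5791, 0.4458]), array([0.509 , 0.4472]), array([0.4384, 0.4487])]
stripe top core [0.4494 0.3398 0.062 ] plate ends [0.45   0.3743 0.062 ] [0.4498 0.3086 0.062 ]
stripe cap [0.4322 0.4122 0.062 ]
core [0.4922 0.3421 0.06  ] stop topedge ends [0.6418 0.447  0.05  ] [0.6414 0.2976 0.05  ]
0.1 [np.float64(0.012), np.float64(0.126), np.float64(0.179), np.float64(0.198), np.float64(0.201), np.float64(0.294), np.float64(0.298), np.float64(0.249), np.float64(0.249)]
0.12 [np.float64(0.012), np.float64(0.126), np.float64(0.178), np.float64(0.198), np.float64(0.2), np.float64(0.155), np.float64(0.295), np.float64(0.212), np.float64(0.212)]
0.14 [np.float64(0.013), np.float64(0.128), np.float64(0.178), np.float64(0.199), np.float64(0.201), np.float64(0.155), np.float64(0.155), np.float64(0.211), np.float64(0.212)]
0.16 [np.float64(0.011), np.float64(0.125), np.float64(0.176), np.float64(0.198)
[... 2285 characters left out ...]
049), np.float64(0.011), np.float64(0.01), np.float64(0.011), np.float64(0.053), np.float64(0.004)]
0.44 [np.float64(0.004), np.float64(0.924), np.float64(0.03), np.float64(0.029), np.float64(0.03), np.float64(0.031), np.float64(0.03), np.float64(0.053), np.float64(0.005)]
0.46 [np.float64(0.004), np.float64(0.028), np.float64(0.029), np.float64(0.028), np.float64(0.004), np.float64(0.004), np.float64(0.004), np.float64(0.005), np.float64(0.004)]
0.48 [np.float64(0.004), np.float64(0.004), np.float64(0.035), np.float64(0.037), np.float64(0.004), np.float64(0.004), np.float64(0.005), np.float64(0.004), np.float64(0.005)]
[[ 0.966 -0.     0.258]
 [-0.258 -0.     0.966]
 [ 0.    -1.    -0.   ]]
```

The core's plate rear face is at about (0.446, 0.3405) and the lane yaw is about -1°. The machine stands at y<0.25, so I'll approach with the jaws shut and their axis along the lane. I start by moving over at height.

Emit:
move_arm(
  deltas="0.0305 0 -0.019 0 0 0 -1; 0.0305 0 -0.019 0 0 0 -1; 0.0305 0 -0.019 0 0 0 -1; 0.0305 0 -0.019 0 0 0 -1; 0.0305 0 -0.019 0 0 0 -1; 0.0305 0 -0.019 0 0 0 -1; 0.0305 0 -0.019 0 0 0 -1; 0.0305 0 -0.019 0 0 0 -1",
)

```text
time: 1.02
eef_pos: [0.3586, 0.3926, 0.4049]
orientation: [-0.701, 0.092, -0.092, 0.701]
contact_force: [0.6, -0.3, -0.5]
gripper_width: 0.471
```

Emit:
move_arm(
  deltas="0.0305 0 -0.019 0 0 0 -1; 0.0305 0 -0.019 0 0 0 -1; 0 0 0 0 6 0 -1; 0 0 0 0 6 0 -1; 0 0 0 0 6 0 -1; 0 0 0 0 6 0 -1; 0 0 0 0 6 0 -1; 0 0 0 0 6 0 -1",
)

```text
time: 1.68
eef_pos: [0.4069, 0.3416, 0.4048]
orientation: [-0.637, 0.306, -0.306, 0.638]
contact_force: [0.5, 0.9, -0.1]
gripper_width: 0.006
```

Emit:
move_arm(
  deltas="0 0 0 0 6 0 -1; 0 0 0 0 6 0 -1; 0 0 0 0 6 0 -1; 0 0 0 0 6 0 -1; 0 0 0 0 6 0 -1; 0 0 0 0 6 0 -1; 0 0 0 0 4 0 -1; 0 0 0 0 0 0 -1",
)

```text
time: 2.35
eef_pos: [0.4068, 0.3417, 0.4048]
orientation: [-0.495, 0.505, -0.505, 0.495]
contact_force: [0.4, 0.4, -0.4]
gripper_width: 0.004
```

```bash
python3 - <<'E'
from h import *
from scipy.spatial.transform import Rotation as Ro
s=manip.observe();print(s['time'],s['eef_pos'].round(4),s['contact_force'].round(2),s['gripper_width'],s['qpos'].round(2));print(Ro.from_quat(s['orientation']).as_matrix().round(4))
c=manip.camera_info("wrist");print({k:np.round(v,3).tolist() for k,v in c.items()})
for n in("scene","wrist"):
    p,d=manip.get_image(n);cv2.imwrite(f"pics/{n}1.png",p[:,:,::-1]);np.save(f"pics/{n}1.npy",d)
E
```

```text
2.35 [0.4068 0.3417 0.4048] [ 0.43  0.44 -0.38] 0.004097943830956858 [-1.11  0.29  0.39  1.83 -0.12  1.05 -0.69]
[[-1.970e-02  1.000e-04  9.998e-01]
 [-9.998e-01  1.000e-04 -1.970e-02]
 [-1.000e-04 -1.000e+00  1.000e-04]]
{'fx': 303.287, 'fy': 303.287, 'cx': 320.213, 'cy': 193.695, 'R': [[1.0, -0.019, -0.0], [-0.018, -0.963, 0.268], [-0.005, -0.268, -0.963]], 't': [-0.4, 0.303, 0.483]}
```

View pics/wrist1.png

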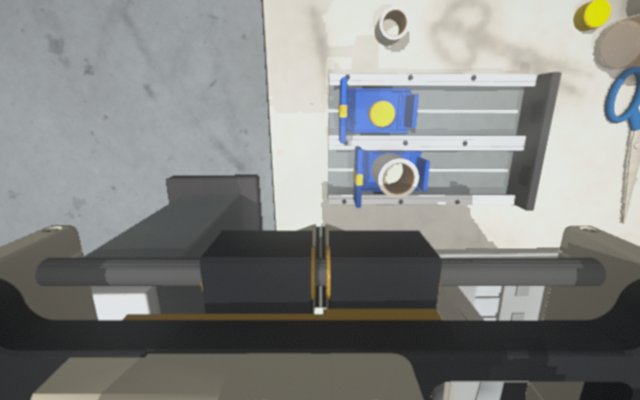

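View pics/scene1.png

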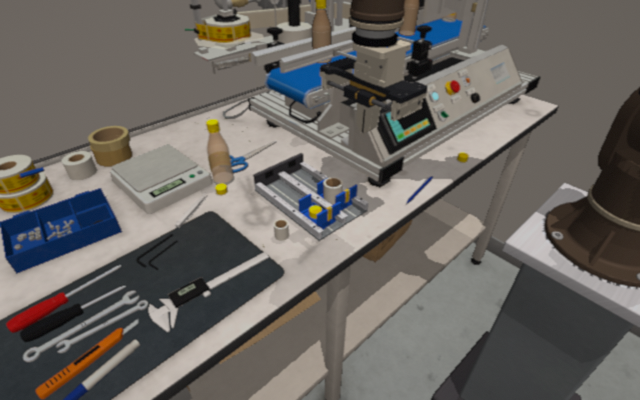

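The wrist view shows the core carriage's plate at about col 359 with its stripe at (359,180), and the cap carriage's plate at about (343,111). I'll refine the plate position and check the finger geometry from depth.

```bash
python3 - <<'E'
from h import *
p=cv2.imread('pics/wrist1.png');d=np.load('pics/wrist1.npy');P=cloud("wrist",d);c=manip.camera_info("wrist")
cv2.imwrite('pics/wz.png',cv2.resize(p[60:215,320:500],None,fx=4,fy=4,interpolation=cv2.INTER_CUBIC)[:600])
T=manip.observe()['eef_pos']
for r in(225,235,245,260,275,290,300,305): print(r,[(u,(P[r,u]-T).round(3).tolist()) for u in(215,300,312,320,328,340,430)] if r in(235,260,290) else '')
# front finger blobs: points within 0.2 below T
Q=(P-T).reshape(-1,3);m=(d.reshape(-1)>0)&(Q[:,2]<-.03)&(Q[:,2]>-.2)&(abs(Q[:,0])<.1)&(abs(Q[:,1])<.06)
Q=Q[m]
for z in np.arange(-.19,-.03,.01):
    k=Q[abs(Q[:,2]-z)<.005]
    if len(k): print(round(z,3),len(k),k.min(0).round(3),k.max(0).round(3))
for l,q in(("blue plate",P[150:205,350:368]),): 
    k=q.reshape(-1,3);k=k[k[:,2]>.045];print(len(k),k.min(0).round(4),k.max(0).round(4),np.median(k,0).round(4))
E
```

```text
225 
235 [(215, [-0.295, -0.26, -0.799]), (300, [-0.005, 0.037, -0.103]), (312, [-0.002, 0.036, -0.106]), (320, [0.0, 0.01, -0.166]), (328, [0.004, 0.011, -0.163]), (340, [0.006, 0.037, -0.103]), (430, [0.149, -0.096, -0.405])]
245 
260 [(215, [-0.026, 0.036, -0.09]), (300, [-0.004, 0.035, -0.091]), (312, [-0.002, 0.033, -0.095]), (320, [0.001, 0.031, -0.098]), (328, [0.003, 0.033, -0.095]), (340, [0.006, 0.036, -0.089]), (430, [0.028, 0.035, -0.089])]
275 
290 [(215, [-0.027, 0.027, -0.09]), (300, [-0.005, 0.027, -0.09]), (312, [-0.002, 0.025, -0.092]), (320, [0.0, -0.001, -0.133]), (328, [0.003, 0.026, -0.092]), (340, [0.006, 0.027, -0.089]), (430, [0.029, 0.027, -0.09])]
300 
305 
-0.18 51 [-0.007  0.009 -0.18 ] [ 0.007  0.012 -0.175]
-0.17 202 [-0.011  0.009 -0.175] [ 0.012  0.012 -0.165]
-0.16 134 [-0.003  0.009 -0.165] [ 0.004  0.012 -0.155]
-0.15 122 [-0.003  0.009 -0.155] [ 0.004  0.011 -0.145]
-0.14 37 [-0.002  0.009 -0.145] [ 0.002  0.01  -0.141]
-0.13 246 [-0.002 -0.01  -0.135] [ 0.003  0.001 -0.131]
-0.12 27 [-0.002 -0.004 -0.124] [ 0.003  0.001 -0.121]
-0.11 4126 [-0.086 -0.036 -0.114] [ 0.088  0.038 -0.105]
-0.1 16785 [-0.086 -0.027 -0.105] [ 0.088  0.038 -0.095]
-0.09 20017 [-0.085 -0.016 -0.095] [ 0.085  0.039 -0.085]
-0.08 12774 [-0.07   0.    -0.085] [ 0.071  0.037 -0.075]
-0.07 29177 [-0.067  0.008 -0.075] [ 0.068  0.033 -0.065]
-0.06 8391 [-0.05   0.023 -0.065] [ 0.018  0.028 -0.06 ]
406 [0.4079 0.309  0.0453] [0.4532 0.4138 0.384 ] [0.4486 0.3424 0.0609]
```

View pics/wz.png

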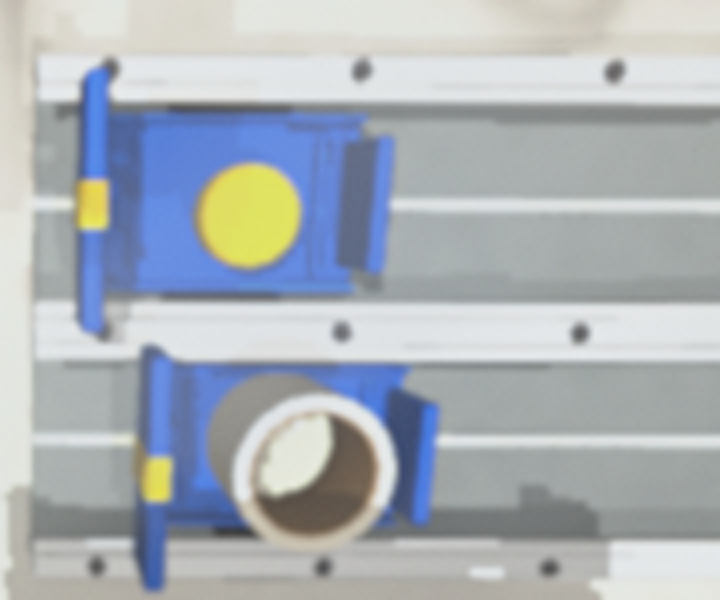

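```bash
python3 - <<'E'
from h import *
c=manip.camera_info("wrist")
px=lambda a,b:(320+(a+.5)/4-.5,60+(b+.5)/4-.5)
f=lambda q,z:atz("wrist",px(*q),z,c).round(4)[:2]
print("stripe rear/front top edge",f((145,479),.062),f((170,479),.062))
print("ends",f((153,348),.062),f((152,588),.062))
print("lane",f((60,440),.006),f((640,441),.006)); print("lane2",f((60,205),.006),f((640,207),.006))
print("dots",f((97,567),.026),f((323,567),.026),f((549,568),.026),f((111,68),.026),f((615,71),.026))
E
```

```text
stripe rear/front top edge [0.4457 0.3399] [0.4525 0.3398]
ends [0.4471 0.3753] [0.4482 0.3087]
lane [0.4251 0.34  ] [0.6086 0.3373]
lane2 [0.4251 0.4117] [0.5995 0.4089]
dots [0.4356 0.304 ] [0.5053 0.3031] [0.5751 0.3019] [0.4383 0.4482] [0.5778 0.4456]
```

Emit:
move_arm(
  deltas="0.001 0.024 0 0 0 0 -1; 0 0.024 0 0 0 0 -1; 0 0.024 0 0 0 0 -1; 0 0.024 0 0 0 0 -1; 0 0.024 0 0 0 0 -1; 0 0.024 0 0 0 0 -1; 0 0.024 0 0 0 0 -1; 0 0.010 0 0 0 0 -1",
)

```text
time: 3.12
eef_pos: [0.4061, 0.3401, 0.2242]
orientation: [-0.498, 0.504, -0.503, 0.495]
contact_force: [-0.1, 0.2, 0.5]
gripper_width: 0.006
```

Emit:
move_arm(
  deltas="0 0.010 0 0 0 0 -1; 0 0 0 0 0 0 -1; 0 0 0.002 0 0 0 -1; 0 0 0.002 0 0 0 -1; 0 0 0.002 0 0 0 -1; 0 0 0.002 0 0 0 -1",
)

```text
time: 3.62
eef_pos: [0.4154, 0.3407, 0.2177]
orientation: [-0.495, 0.504, -0.504, 0.497]
contact_force: [0.3, -0.5, 0.5]
gripper_width: 0.003
```

```bash
python3 - <<'E'
from h import *
s=manip.observe();print(s['time'],s['eef_pos'].round(4),s['contact_force'].round(2))
for n in("top","wrist"):
    p,d=manip.get_image(n);p=p[:,:,::-1]
    if n=="top":p=cv2.resize(p[120:240,270:400],None,fx=5,fy=5)
    cv2.imwrite(f"pics/{n}2.png",p)
E
```

```text
3.6167 [0.4154 0.3407 0.2177] [ 0.29 -0.5   0.53]
```

View pics/wrist2.png

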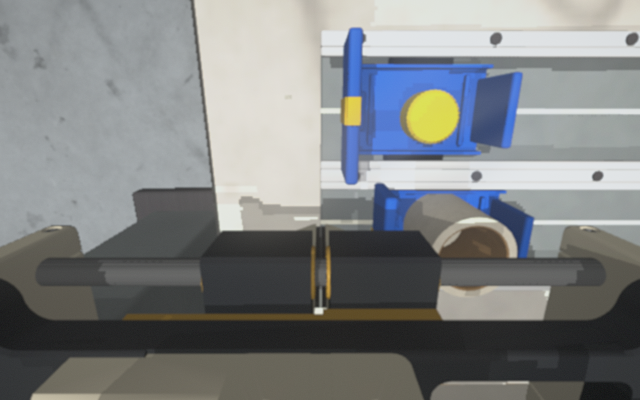

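The tip is at z≈0.04 on the lane centre, still short of the plate, and the core is standing. Now I start the slow push.

Emit:
move_arm(
  deltas="0 0 0.002 0 0 0 -1; 0 0 0.002 0 0 0 -1; 0 0 0.002 0 0 0 -1; 0 0 0.002 0 0 0 -1; 0 0 0.002 0 0 0 -1; 0 0 0.002 0 0 0 -1; 0 0 0.002 0 0 0 -1",
)

```text
time: 4.3
eef_pos: [0.429, 0.3402, 0.2167]
orientation: [-0.496, 0.504, -0.504, 0.496]
contact_force: [-4.2, 0.3, 2.4]
gripper_width: 0.003
```

Emit:
move_arm(
  deltas="0 0 0.002 0 0 0 -1; 0 0 0.002 0 0 0 -1; 0 0 0.002 0 0 0 -1; 0 0 0.002 0 0 0 -1; 0 0 0.002 0 0 0 -1",
)

```text
time: 4.72
eef_pos: [0.4377, 0.3403, 0.2166]
orientation: [-0.497, 0.504, -0.503, 0.495]
contact_force: [-6.2, -0.6, 5.7]
gripper_width: 0.005
```

```bash
python3 - <<'E'
from h import *
s=manip.observe();print(s['time'],s['eef_pos'].round(4),s['contact_force'].round(2))
for n in("scene","wrist"):
    p,d=manip.get_image(n);p=p[:,:,::-1]
    if n=="scene":p=cv2.resize(p[140:260,230:390],None,fx=5,fy=5)
    cv2.imwrite(f"pics/{n}3.png",p)
E
```

```text
4.7167 [0.4377 0.3403 0.2166] [-6.21 -0.61  5.65]
```

View pics/wrist3.png

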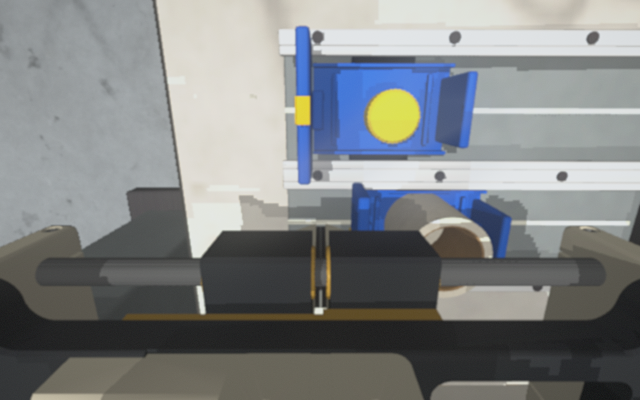

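View pics/scene3.png

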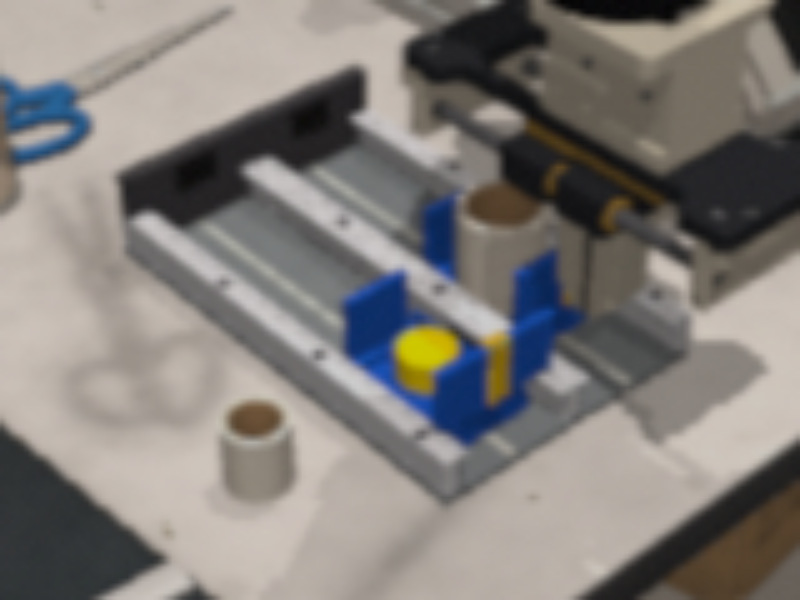

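Contact came at TCP x≈0.427. The carriage is moving with about 6 N along the lane, no cocking is visible, and the core is standing.

Emit:
move_arm(
  deltas="0 0 0.002 0 0 0 -1; 0 0 0.002 0 0 0 -1; 0 0 0.002 0 0 0 -1; 0 0 0.002 0 0 0 -1; 0 0 0.002 0 0 0 -1; 0 0 0.002 0 0 0 -1; 0 0 0.002 0 0 0 -1; 0 0 0.002 0 0 0 -1",
)

```text
time: 5.48
eef_pos: [0.4539, 0.34, 0.2166]
orientation: [-0.497, 0.504, -0.503, 0.495]
contact_force: [-6.3, -0.9, 4.7]
gripper_width: 0.006
```

Emit:
move_arm(
  deltas="0 0 0.002 0 0 0 -1; 0 0 0.002 0 0 0 -1; 0 0 0.002 0 0 0 -1; 0 0 0.002 0 0 0 -1; 0 0 0.002 0 0 0 -1; 0 0 0.002 0 0 0 -1; 0 0 0.002 0 0 0 -1; 0 0 0.002 0 0 0 -1",
)

```text
time: 6.15
eef_pos: [0.4699, 0.3398, 0.2167]
orientation: [-0.497, 0.504, -0.503, 0.495]
contact_force: [-6.0, 0.4, 5.6]
gripper_width: 0.003
```

```bash
python3 - <<'E'
from h import *
s=manip.observe();print(s['time'],s['eef_pos'].round(4),s['contact_force'].round(2))
n="scene";p,d=manip.get_image(n);p=p[:,:,::-1]
cv2.imwrite(f"pics/{n}4.png",cv2.resize(p[140:260,230:390],None,fx=5,fy=5))
E
```

```text
6.15 [0.4699 0.3398 0.2167] [-6.04  0.41  5.57]
```

View pics/scene4.png

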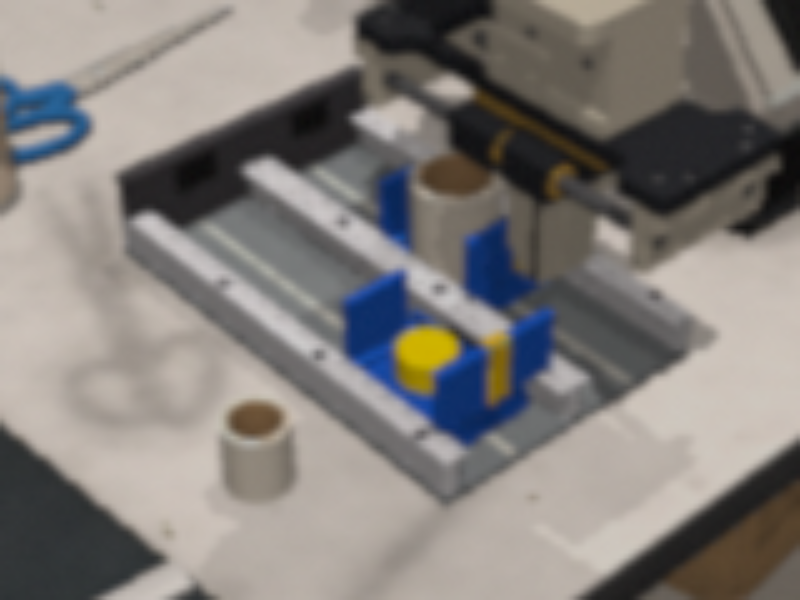

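Still sliding straight with steady force. I continue.

Emit:
move_arm(
  deltas="0 0 0.002 0 0 0 -1; 0 0 0.002 0 0 0 -1; 0.0003 0 0.002 0 0 0 -1; 0 0 0.002 0 0 0 -1; 0 0 0.002 0 0 0 -1; 0 0 0.002 0 0 0 -1; 0 0 0.002 0 0 0 -1; 0 0 0.002 0 0 0 -1",
)

```text
time: 6.87
eef_pos: [0.486, 0.3393, 0.2166]
orientation: [-0.497, 0.504, -0.503, 0.495]
contact_force: [-7.2, -0.4, 5.0]
gripper_width: 0.003
```

Emit:
move_arm(
  deltas="0 0 0.002 0 0 0 -1; 0 0 0.002 0 0 0 -1; 0.0003 0 0.002 0 0 0 -1; 0 0 0.002 0 0 0 -1; 0 0 0.002 0 0 0 -1; 0 0 0.002 0 0 0 -1; 0 0 0.002 0 0 0 -1; 0 0 0.002 0 0 0 -1",
)

```text
time: 7.53
eef_pos: [0.5019, 0.3387, 0.2166]
orientation: [-0.497, 0.504, -0.503, 0.495]
contact_force: [-6.4, -0.5, 5.1]
gripper_width: 0.007
```

Emit:
move_arm(
  deltas="0 0 0.002 0 0 0 -1; 0 0 0.002 0 0 0 -1; 0 0 0.002 0 0 0 -1; 0 0 0.002 0 0 0 -1; 0 0 0.002 0 0 0 -1; 0 0 0.002 0 0 0 -1; 0 0 0.002 0 0 0 -1; 0 0 0.002 0 0 0 -1",
)

```text
time: 8.2
eef_pos: [0.5179, 0.3385, 0.2166]
orientation: [-0.497, 0.504, -0.503, 0.495]
contact_force: [-5.5, 0.3, 5.9]
gripper_width: 0.008
```

```bash
python3 - <<'E'
from h import *
s=manip.observe();print(s['time'],s['eef_pos'].round(4),s['contact_force'].round(2))
n="scene";p,d=manip.get_image(n);p=p[:,:,::-1]
cv2.imwrite(f"pics/{n}5.png",cv2.resize(p[140:260,230:390],None,fx=5,fy=5))
E
```

```text
8.2 [0.5179 0.3385 0.2166] [-5.51  0.27  5.95]
```

View pics/scene5.png

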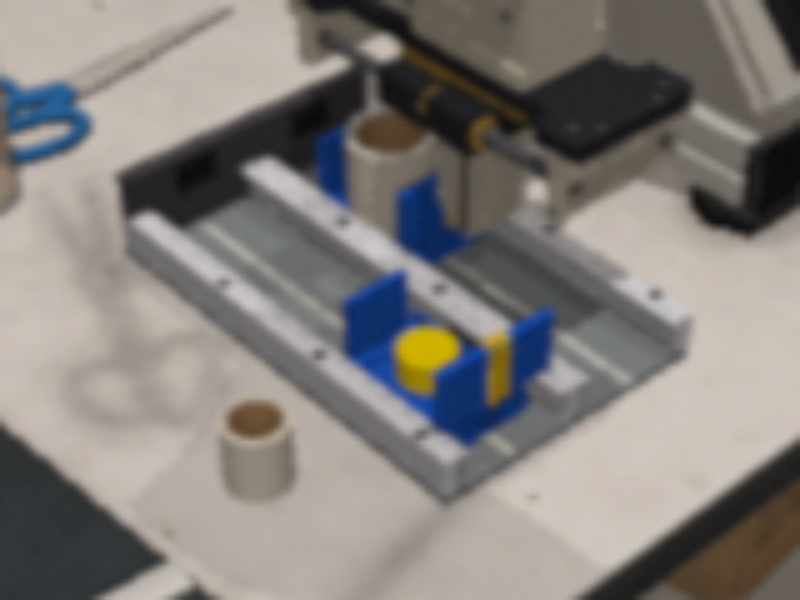

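About 15–20 mm remain. I'll push in slower, shorter calls and stop on the force rise.

Emit:
move_arm(
  deltas="0 0 0.002 0 0 0 -1; 0 0 0.002 0 0 0 -1; 0 0 0.002 0 0 0 -1; 0 0 0.002 0 0 0 -1; 0 0 0.002 0 0 0 -1",
)

```text
time: 8.67
eef_pos: [0.5279, 0.3384, 0.2167]
orientation: [-0.497, 0.504, -0.503, 0.495]
contact_force: [-6.3, -0.4, 6.1]
gripper_width: 0.001
```

Emit:
move_arm(
  deltas="0 0 0.0015 0 0 0 -1; 0 0 0.0015 0 0 0 -1; 0 0 0.0015 0 0 0 -1",
)

```text
time: 8.92
eef_pos: [0.5324, 0.3383, 0.2167]
orientation: [-0.497, 0.504, -0.503, 0.495]
contact_force: [-6.4, -0.1, 6.3]
gripper_width: 0.007
```

Emit:
move_arm(
  deltas="0 0 0.0015 0 0 0 -1; 0 0 0.001 0 0 0 -1; 0 0 0.001 0 0 0 -1",
)

```text
time: 9.17
eef_pos: [0.5359, 0.3382, 0.2167]
orientation: [-0.497, 0.504, -0.503, 0.495]
contact_force: [-6.5, -0.1, 5.7]
gripper_width: 0.003
```

Emit:
move_arm(
  deltas="0 0 0.001 0 0 0 -1; 0 0 0.001 0 0 0 -1",
)

```text
time: 9.33
eef_pos: [0.5379, 0.3382, 0.2167]
orientation: [-0.497, 0.504, -0.503, 0.495]
contact_force: [-6.5, 0.9, 5.3]
gripper_width: 0.005
```

Emit:
move_arm(
  deltas="0 0 0.001 0 0 0 -1; 0 0 0.001 0 0 0 -1",
)

```text
time: 9.5
eef_pos: [0.5399, 0.3381, 0.2167]
orientation: [-0.497, 0.504, -0.503, 0.495]
contact_force: [-7.0, 1.1, 5.8]
gripper_width: 0.004
```

Emit:
move_arm(
  deltas="0 0 0.001 0 0 0 -1",
)

```text
time: 9.58
eef_pos: [0.5409, 0.3381, 0.2167]
orientation: [-0.497, 0.504, -0.503, 0.495]
contact_force: [-6.4, -0.7, 5.9]
gripper_width: 0.006
```

```bash
python3 - <<'E'
from h import *
s=manip.observe();print(s['time'],s['eef_pos'].round(4),s['contact_force'].round(2))
n="scene";p,d=manip.get_image(n);p=p[:,:,::-1]
cv2.imwrite(f"pics/{n}6.png",cv2.resize(p[140:260,230:390],None,fx=5,fy=5))
E
```

```text
9.5833 [0.5409 0.3381 0.2167] [-6.38 -0.71  5.88]
```

View pics/scene6.png

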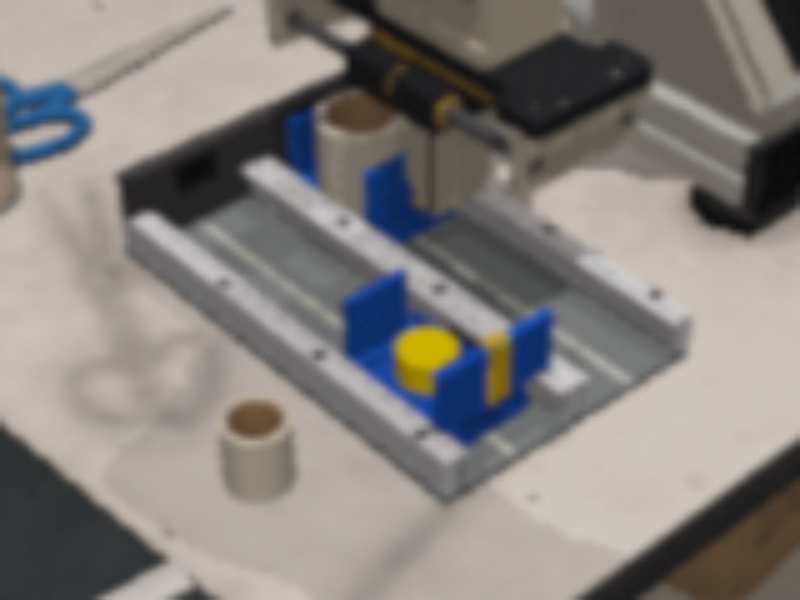

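Emit:
move_arm(
  deltas="0 0 0.001 0 0 0 -1; 0 0 0.001 0 0 0 -1",
)

```text
time: 9.8
eef_pos: [0.5428, 0.3381, 0.2167]
orientation: [-0.497, 0.505, -0.503, 0.495]
contact_force: [-6.5, 0.3, 5.4]
gripper_width: 0.002
```

Emit:
move_arm(
  deltas="0 0 0.001 0 0 0 -1; 0 0 0.001 0 0 0 -1",
)

```text
time: 9.97
eef_pos: [0.5449, 0.3381, 0.2167]
orientation: [-0.497, 0.505, -0.503, 0.495]
contact_force: [-7.7, 0.2, 6.7]
gripper_width: 0.001
```

Emit:
move_arm(
  deltas="0 0 0.001 0 0 0 -1; 0 0 0.001 0 0 0 -1",
)

```text
time: 10.13
eef_pos: [0.5456, 0.3381, 0.2166]
orientation: [-0.498, 0.505, -0.503, 0.495]
contact_force: [-16.6, -2.3, 16.5]
gripper_width: 0.002
```

The force jumped from about 7 to 17 N while the arm's progress stalled, so the carriage is on the stop. I back off and lift away.

Emit:
move_arm(
  deltas="0 0 -0.002 0 0 0 -1; 0 0 -0.003 0 0 0 -1; 0 0 -0.005 0 0 0 -1; 0 0 -0.01 0 0 0 -1; 0 0 -0.01 0 0 0 -1; 0 0 0 0 0 0 -1",
)

```text
time: 10.63
eef_pos: [0.5154, 0.3386, 0.2164]
orientation: [-0.497, 0.504, -0.503, 0.496]
contact_force: [0.2, 0.9, -0.3]
gripper_width: 0.007
```

Emit:
move_arm(
  deltas="0 -0.02 0 0 0 0 -1; 0 -0.03 0 0 0 0 -1; 0 -0.03 0 0 0 0 -1; 0 -0.03 0 0 0 0 -1; 0 -0.03 0 0 0 0 -1; 0 -0.03 -0.03 0 0 0 -1; 0 0 -0.03 0 0 0 -1; 0 0 -0.03 0 0 0 -1",
)

```text
time: 11.3
eef_pos: [0.4279, 0.3396, 0.3881]
orientation: [-0.494, 0.504, -0.504, 0.497]
contact_force: [0.1, 0.5, -0.6]
gripper_width: 0.005
```

Emit:
move_arm(
  deltas="0 0 -0.04 0 0 0 -1; 0 0 -0.04 0 0 0 -1; 0 0 -0.01 0 0 0 -1; 0 0 0 0 0 0 -1",
)

```text
time: 11.63
eef_pos: [0.3352, 0.3415, 0.3863]
orientation: [-0.497, 0.503, -0.502, 0.497]
contact_force: [0.1, -0.2, -0.3]
gripper_width: 0.005
```

```bash
python3 - <<'E'
from h import *
s=manip.observe();print(s['time'],s['eef_pos'].round(4),s['contact_force'].round(2))
c=manip.camera_info("wrist")
p,d=manip.get_image("wrist");p=p[:,:,::-1];cv2.imwrite("pics/wrist7.png",p);np.save("pics/w7.npy",d)
p,d=manip.get_image("scene");p=p[:,:,::-1]
cv2.imwrite("pics/scene7.png",cv2.resize(p[140:260,230:390],None,fx=5,fy=5))
E
```

```text
11.6333 [0.3352 0.3415 0.3863] [ 0.06 -0.19 -0.29]
```

View pics/scene7.png

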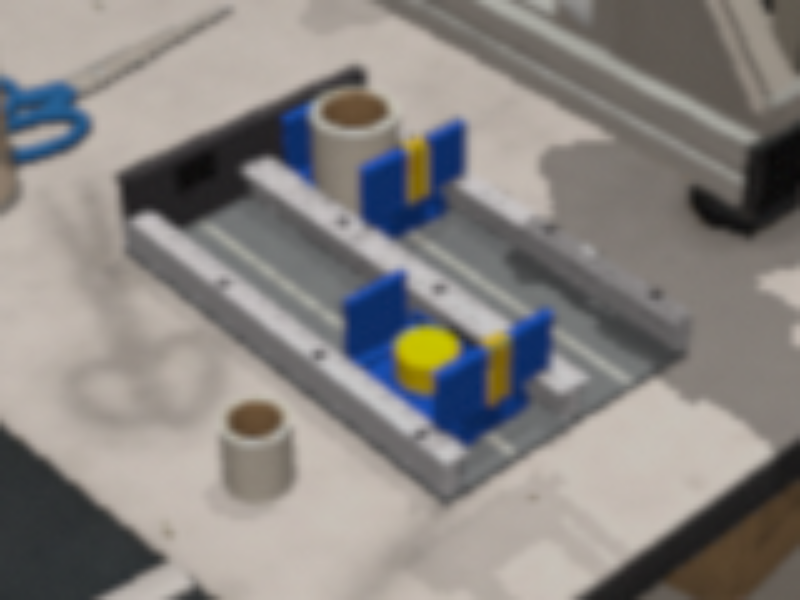

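View pics/wrist7.png

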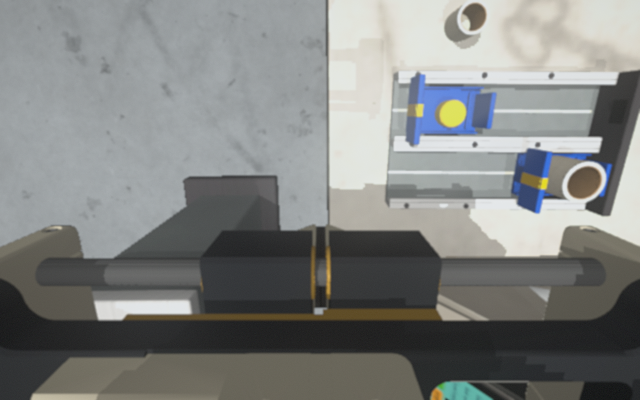

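The scene shows the carriage at the stop with the core upright and the cap carriage unmoved. The top camera gives a numeric check.

```bash
python3 - <<'E'
from h import *
p,d=manip.get_image("top");p=p[:,:,::-1]
cv2.imwrite("pics/top8.png",cv2.resize(p[120:240,270:400],None,fx=5,fy=5,interpolation=cv2.INTER_CUBIC))
P=cloud("top",d)
for a,b in(((.42,.47),(.38,.445)),((.54,.58),(.31,.37))):
    m=(P[...,0]>a[0])&(P[...,0]<a[1])&(P[...,1]>b[0])&(P[...,1]<b[1])&(P[...,2]>.055)&(P[...,2]<.075); print(np.median(P[m],0).round(4),m.sum())
m=(P[...,0]>.57)&(P[...,0]<.64)&(P[...,1]>.31)&(P[...,1]<.37)&(P[...,2]>.056)&(P[...,2]<.075);print("core rim",P[m].mean(0).round(4),P[m].std(0).round(4))
E
```

```text
[0.4316 0.4146 0.0621] 75
[0.5652 0.3396 0.0619] 75
core rim [0.6086 0.3383 0.0605] [0.0142 0.0136 0.0017]
```

View pics/top8.png

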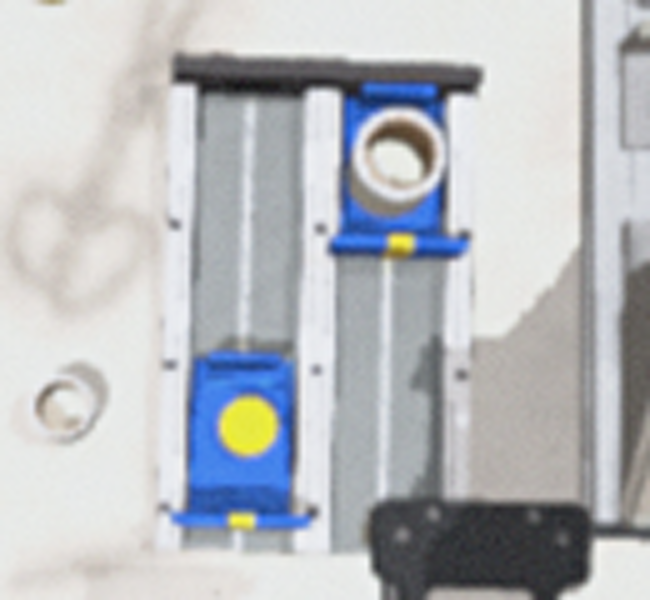

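```bash
python3 -c "
from station import manip
print(manip.finish_job(), manip.observe()['time'])"
```

```text
the job is handed in; nothing more can be done
the job is handed in; nothing more can be done
```

I pushed the core's carriage home against the far stop with the shut fingers on the middle of its plate, at about 24 mm/s and slower near the end. Then I backed off, lifted clear and handed the job in; no verdict is reported.

- **Push force:** it read a steady 6–7 N along the lane, above the stated 2–4 N, and about 6 N upward. At the stop both rose to about 17 N, well under the limit.
- **Carriage:** the top view shows its front buffer touching the stop, and the plate moved from x = 0.449 to 0.565 m.
- **Core:** it stands upright, about 1–2 mm from the carriage's centre.
- **Cap carriage:** it sits at the same pixels as at the start, with its plate at x ≈ 0.432 m.
- **Robot:** it was clear of everything with no contact force, at about 12 s on the clock.

The stop came about 5 mm later than I had estimated, which fits my rough reading of where the guide sits. No check failed.

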